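# Seat the wooden balls in the packing tray

### The arm

A 7-joint arm with a two-finger parallel gripper is mounted at the origin on the work surface. World frame = base frame: x ahead of the robot, y to its left, z up, the work surface at z = 0. Lengths are in m, angles in rad, forces in N, time in s.
With the tool pointing down it reaches from about 0.35 to 0.9 m from the base axis. Payload 7.2 kg.
Tool frame: the origin (TCP) lies at the very end of the fingers, on their centre line; the grasp point (between the pads) lies 19 mm behind it (robot.grip_point_offset is the distance from the TCP to the grasp point, in m); z points along the fingers, y is the direction in which the jaws open and shut (so a half turn about z gives the same grasp; the last joint's range is limited). The gripper opens to 88 mm and grips with 3 to 60 N. Pads are 20 mm wide; open, the fingers measure 115 mm over their backs; the gripper's body (75 mm by 178 mm) begins 61 mm behind the grasp point.
Start: joints at [-1.176, 0.411, -0.013, 1.596, 0.006, 1.134, -0.082], TCP at [0.279, 0.559, 0.223] pointing down, gripper open.
Joint ranges: [-2.95, 2.95], [-0.29, 1.99], [-1.47, 1.44], [0.14, 2.54], [-1.03, 4.17], [0.13, 1.85], [-2.86, 2.86]. Speed limits (rad/s): [2.39, 2.39, 3.01, 3.01, 3.14, 3.14, 3.14].

### API

Orientations are given as [roll, pitch, yaw] about the fixed x, y, z axes, in that order (R = Rz(yaw) Ry(pitch) Rx(roll)).
In Python, from station import robot gives the robot as it stands. The module is installed in compiled form; this text tells all that it offers.
- The arm moves only by the tool step_arm, never from a script. Its argument "deltas" is text: rows parted by semicolons, each of 5 numbers parted by spaces: the shift along the tool's x, y, z in cm, then the turn about the tool's z in degrees, then the finger opening in cm, from 0 to 8.78. In form: tx ty tz twist gripper; .... A call has 1 to 20 rows; each row shifts and turns the pose as measured when the row begins, along the tool's axes as they then stand; what a row does not reach is not made up. A row lasts 1/8 s, in which the tool goes at most 62.5 mm and 10.7 degrees, less where a joint would pass 70% of its speed; a pose out of reach is approached as far as the arm can. A call with a gripper value outside its range is refused whole. The fingers move at their own pace and stop on an object; "squeeze" is the grip in N (left out, the last holds). Time passes only in rows, so rows that do not move let the fingers close. It gives the time, the measured TCP pose, the force and the opening at its end, in the units of the state.
- robot.read_state(): the state, without advancing time (a new reading comes with each control period).
- robot.read_camera(name): name is "side" or "top"; returns (picture, depth): 400x640x3 uint8, red, green, blue; 400x640 float32, m along the optical axis (not along the pixel's ray), 0 where there is no reading.
- robot.camera_params(name): a dict with "vertical_fov" (degrees; the focal length in pixels is half the picture's height over the tangent of half this angle, whatever the lens; pixels are square), "cx", "cy" (the principal point, pixels), "eye" and "orientation" of the camera in the world. Camera axes: x right, y down, z forward; pixel columns grow to the right and rows downward; lengths in m; the calibration is good to about 2 mm. A picture is of the moment at which its call begins. camera_params takes no time and is no camera call.
- robot.sign_off(): hands the job in, once; it reports no verdict.
The state is a dict: "time": time; "joints": joint angles; "dq": joint speeds; "effort": joint torques, N m; "tcp_pos": TCP position; "eef_rot": TCP orientation; "ft_force": force on the tool from outside, world axes, zero at the start; "wrist_torque": the same for the moment, N m; "grip_width": opening from 0.0 (shut) to 1.0 (fully open).
Only numpy, scipy, OpenCV 4.12 (cv2) and the standard library are available. Lean on these libraries where they do the work, as an engineer would, in place of code of your own. Each camera call takes 0.05 s, during which the arm holds its last target.

### The job

On the packing bench, finish filling the cardboard tray: set the two large loose wooden balls into its two larger round dimples, one in each, so that they sit there and no longer roll. Leave the small ball that is already packed in its dimple.

Things in the scene. Friction and masses are not known exactly. Their poses are not given: they have to be found in the camera images.
- tray: Brown cardboard tray fixed on the bench, 230 x 170 x 16 mm, at any yaw. Origin: centre of its underside; x along the long side, z up. Round dimples in its top, 10 mm deep, with pale floors: two larger, 37 mm wide, at x = +65 and -65 mm, y = 0; two smaller, 25 mm wide, at x = 0, y = +55 (holds the small ball) and -55 mm (stays empty). A ball let go within 10 mm of a dimple's centre settles in it.
- ball_a: Plain turned wooden ball, 56 mm in diameter, about 65 g, loose on the bare bench, rolls if pushed; twin of the other large ball. Origin: its centre, 28 mm above the bench at the start; axes mean nothing. Seated in a larger dimple its centre lies 37 mm above the bench (21 mm above the tray's top). A turned knob of the same wood (wide flat foot, neck, small head) nearby is no ball and has no part in the job.
- ball_b: Plain turned wooden ball, 56 mm in diameter, about 65 g, loose on the bare bench, rolls if pushed; twin of the other large ball. Origin: its centre, 28 mm above the bench at the start; axes mean nothing. Seated in a larger dimple its centre lies 37 mm above the bench (21 mm above the tray's top). A turned knob of the same wood (wide flat foot, neck, small head) nearby is no ball and has no part in the job.
- small_ball: Small wooden ball, 36 mm in diameter, about 18 g, already packed in the smaller dimple at y = +55 mm of the tray; it stays there. The origin is the ball's centre, 29 mm above the tray's underside; its axes mean nothing.
Not all that is in view belongs to the job. Leave any green look-alike of the ball_a alone.

How it is judged:
At the end, for the whole second after the job is handed in: One large ball rests in each of the tray's two larger dimples (centre within 10 mm of the dimple's centre along each tray axis, and within 4 mm of its seated height), both slower than 20 mm/s, and the small ball is still in its own dimple (within 10 mm, and 4 mm in height) (((x of ball_a in the frame of tray between 0.055 and 0.075 m and y of ball_a in the frame of tray between -0.01 and 0.01 m and z of ball_a in the frame of tray between 0.0331 and 0.0411 m and x of ball_b in the frame of tray between -0.075 and -0.055 m and y of ball_b in the frame of tray between -0.01 and 0.01 m and z of ball_b in the frame of tray between 0.0331 and 0.0411 m) or (x of ball_a in the frame of tray between -0.075 and -0.055 m and y of ball_a in the frame of tray between -0.01 and 0.01 m and z of ball_a in the frame of tray between 0.0331 and 0.0411 m and x of ball_b in the frame of tray between 0.055 and 0.075 m and y of ball_b in the frame of tray between -0.01 and 0.01 m and z of ball_b in the frame of tray between 0.0331 and 0.0411 m)) and linear speed of each of ball_a, ball_b below 0.02 m/s and x of small_ball in the frame of tray between -0.01 and 0.01 m and y of small_ball in the frame of tray between 0.045 and 0.065 m and z of small_ball in the frame of tray between 0.0248 and 0.0328 m); the robot touches nothing.
It also fails if it takes over 58 s, if anything falls off the work surface, if the arm or the gripper's body presses on something with over 40 N, if the wrist force passes 120 N, or if a joint passes its speed limit or range.

## Working session

There is one attempt and no reset: what is moved stays moved. The work goes in short steps, Python scripts to look and compute and a tool call to move; the robot and the scene stay as the last step left them, time stands still between calls to the robot, and variables do not carry over. Pictures are saved under pics/ and viewed, and the job is handed in when it is done.

Besides the shell and the picture viewer there is one more tool, called after "Emit:" as a command line: name --argument value ..., lists and objects as JSON in quotes. step_arm: Moves the arm, as the interface text tells. Its arguments: {"type":"object","properties":{"deltas":{"type":"string"},"squeeze":{"type":"number"}},"required":["deltas"]}

```bash
mkdir -p pics; python3 - <<'E'
from station import robot
import cv2,numpy as np
for n in("top","side"):
    p,d=robot.read_camera(n); np.savez(f"{n}0.npz",p=p,d=d)
    cv2.imwrite(f"pics/{n}0.png",p[:,:,::-1]); print(n,robot.camera_params(n),(d>0).mean())
s=robot.read_state(); print(s)
E
```

```text
top {'vertical_fov': 51.68187238207747, 'cx': 320.57174484841266, 'cy': 198.63198589381736, 'eye': array([ 0.4519326 , -0.06156215,  0.97561706]), 'orientation': array([-3.05221265e+00, -8.99377497e-04, -1.58204643e+00])} 0.9959375
side {'vertical_fov': 42.55564366841852, 'cx': 327.7248721403604, 'cy': 206.0435687813824, 'eye': array([0.33779019, 0.61366464, 0.89193566]), 'orientation': array([-2.46410501, -0.01361217, -2.83667494])} 0.99587890625
{'time': 0.1, 'joints': array([-1.17621348,  0.41182063, -0.0127075 ,  1.59696389,  0.00557532,
        1.13431073, -0.08220193]), 'dq': array([ 0.00086173, -0.00205834,  0.00098439, -0.00177487,  0.00038274,
       -0.00212024,  0.00038962]), 'effort': array([ 3.68508889e-03, -5.89096069e+01,  6.44300524e-01, -2.91710973e+01,
       -5.37838193e-02,  1.45462132e-02,  6.51502523e-05]), 'tcp_pos': array([0.27884766, 0.55882688, 0.2218913 ]), 'eef_rot': array([-3.14012762e+00,  8.32804517e-05,  2.67881759e+00]), 'ft_force': array([ 0.44427076,  0.07326471, -0.26589815]), 'wrist_torque': array([-0.03497423,  0.01003036, -0.0431271 ]), 'grip_width': 0.9994765370467944}
```

View pics/top0.png

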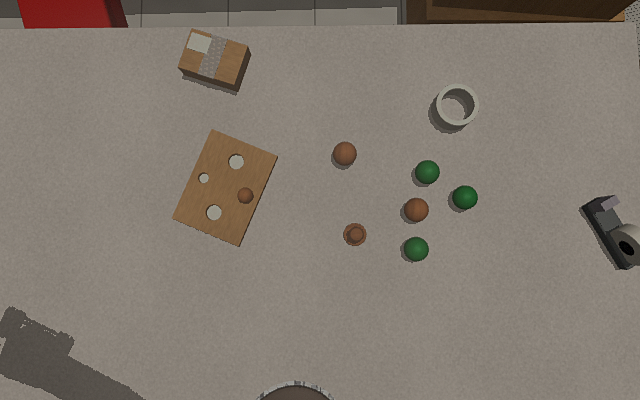

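View pics/side0.png

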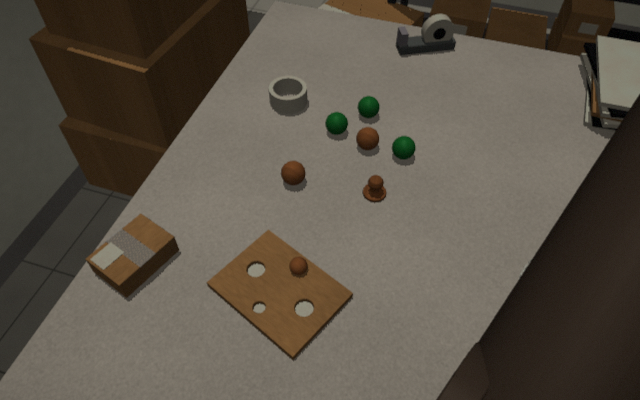

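Top view: the wooden candidates are ball (345,153), ball (416,209), knob (355,234; a ring around a small head) and the small ball in the tray (246,195). The green look-alikes are at (427,172), (465,197) and (416,249). I choose (345,153) and (416,209), and will check both in a close crop.

```bash
cat > h.py <<'E'
from station import robot
import cv2,numpy as np
from scipy.spatial.transform import Rotation as R
def cam(n):
    c=robot.camera_params(n); f=200/np.tan(np.radians(c['vertical_fov']/2))
    return c,f,R.from_euler('xyz',c['orientation']).as_matrix()
def ray(n,u,v):
    c,f,M=cam(n); return c['eye'],M@np.array([(u-c['cx'])/f,(v-c['cy'])/f,1])
def plane(n,u,v,z):
    e,d=ray(n,u,v); return e+d*(z-e[2])/d[2]
def proj(n,P):
    c,f,M=cam(n); q=M.T@(np.array(P)-c['eye']); return c['cx']+f*q[0]/q[2],c['cy']+f*q[1]/q[2]
def blobs(m,amin=40):
    k,_,st,ce=cv2.connectedComponentsWithStats(m.astype(np.uint8))
    return [(*ce[i].round(1),st[i,4],tuple(int(x) for x in st[i,:4])) for i in range(1,k) if st[i,4]>amin]
E
python3 - <<'E'
from h import *
for n in("top","side"):
    z=np.load(n+"0.npz"); p=z['p']; d=z['d']
    hsv=cv2.cvtColor(p,cv2.COLOR_RGB2HSV)
    m=(hsv[...,0]<18)&(hsv[...,1]>110)
    print(n)
    for b in blobs(m): 
        print('brown',b, plane(n,b[0],b[1],.028).round(4))
    g=(hsv[...,0]>45)&(hsv[...,0]<80)&(hsv[...,1]>110)
    for b in blobs(g): print('green',b, plane(n,b[0],b[1],.028).round(4))
p=np.load("top0.npz")['p'][...,::-1]
q=np.load("side0.npz")['p'][...,::-1]
a=cv2.resize(p[120:270,165:315],(400,400),interpolation=2); b=cv2.resize(p[130:280,325:475],(400,400),interpolation=2)
cv2.imwrite('pics/crop0.png',np.hstack([a,b]))
E
```

```text
top
brown (np.float64(71.4), np.float64(13.5), np.int32(2883), (17, 0, 111, 29)) [0.9894 0.5293 0.028 ]
brown (np.float64(516.8), np.float64(10.9), np.int32(4743), (407, 0, 229, 24)) [ 0.9844 -0.5399  0.028 ]
brown (np.float64(198.0), np.float64(33.7), np.int32(75), (186, 29, 25, 16)) [0.9356 0.225  0.028 ]
brown (np.float64(230.5), np.float64(61.8), np.int32(861), (214, 40, 34, 45)) [0.8653 0.1468 0.028 ]
brown (np.float64(190.4), np.float64(59.9), np.int32(417), (178, 46, 26, 27)) [0.871 0.242 0.028]
brown (np.float64(224.8), np.float64(187.4), np.int32(6601), (172, 129, 106, 117)) [0.5653 0.1575 0.028 ]
brown (np.float64(344.8), np.float64(152.3), np.int32(370), (333, 142, 23, 21)) [ 0.6445 -0.121   0.028 ]
brown (np.float64(416.2), np.float64(209.3), np.int32(435), (404, 198, 25, 24)) [ 0.5098 -0.2829  0.028 ]
brown (np.float64(355.4), np.float64(233.2), np.int32(297), (344, 223, 22, 23)) [ 0.4566 -0.1421  0.028 ]
green (np.float64(428.9), np.float64(170.5), np.int32(321), (418, 161, 21, 22)) [ 0.5995 -0.3153  0.028 ]
green (np.float64(465.3), np.float64(197.0), np.int32(424), (4
[... 821 characters left out ...]
172.6), np.int32(440), (282, 161, 23, 24)) [ 0.6399 -0.1215  0.028 ]
brown (np.float64(374.5), np.float64(189.2), np.int32(442), (363, 175, 23, 27)) [ 0.4509 -0.131   0.028 ]
brown (np.float64(137.3), np.float64(255.9), np.int32(2682), (86, 214, 93, 83)) [0.8574 0.1864 0.028 ]
brown (np.float64(280.3), np.float64(292.3), np.int32(8907), (207, 230, 146, 129)) [0.5578 0.1757 0.028 ]
green (np.float64(368.3), np.float64(106.7), np.int32(334), (359, 97, 20, 21)) [ 0.5345 -0.3967  0.028 ]
green (np.float64(336.3), np.float64(122.9), np.int32(354), (326, 113, 21, 21)) [ 0.5946 -0.3123  0.028 ]
green (np.float64(403.4), np.float64(147.2), np.int32(385), (393, 137, 22, 22)) [ 0.4177 -0.2808  0.028 ]
```

View pics/crop0.png

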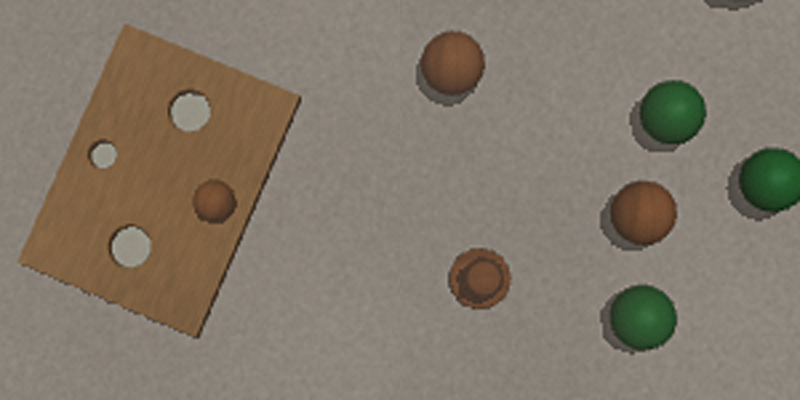

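```bash
cat >> h.py <<'E'
def tool(s=None):
    s=s or robot.read_state(); return s['tcp_pos'],R.from_euler('xyz',s['eef_rot']).as_matrix()
def delta(target,yaw=None):
    s=robot.read_state(); p,M=tool(s)
    d=M.T@(np.array(target)-p)*100
    jaw=np.degrees(np.arctan2(M[1,1],M[0,1]))
    print('t',round(s['time'],2),'tcp',p.round(4),'d(cm)',d.round(2),'jaw deg',jaw.round(1),'grip',round(s['grip_width']*8.78,2),'F',s['ft_force'].round(1), 'j',s['joints'].round(2))
E
python3 - <<'E'
from h import *
res=[]
for n,box in(("top",(165,120,285,255)),("side",(200,225,360,365))):
    z=np.load(n+"0.npz"); p=z['p']
    hsv=cv2.cvtColor(p,cv2.COLOR_RGB2HSV)
    x0,y0,x1,y1=box
    sub=hsv[y0:y1,x0:x1]
    w=(sub[...,1]<60)&(sub[...,2]>150)
    for b in blobs(w,20):print(n,'white',b[:3],plane(n,b[0]+x0,b[1]+y0,.006).round(4))
    m=(hsv[...,0]<18)&(hsv[...,1]>70); mm=np.zeros_like(m);mm[y0:y1,x0:x1]=m[y0:y1,x0:x1]
    c=max(cv2.findContours(mm.astype(np.uint8),0,2)[0],key=cv2.contourArea)
    P=np.array([plane(n,u,v,.016)[:2]*1000 for u,v in c[:,0]],np.float32)
    r=cv2.minAreaRect(P);print(n,'tray',r)
    for (u,v) in ({"top":[(345,153),(416,209)],"side":[(293,172),(367,138)]}[n]):
        mb=((hsv[...,0]<18)|(hsv[...,0]>170))&(hsv[...,1]>85)
        lab=cv2.connectedComponents(mb.astype(np.uint8))[1]
        cc=cv2.findContours((lab==lab[v,u]).astype(np.uint8),0,2)[0][0]
        o=cv2.minEnclosingCircle(cc);print(n,'ball',o,plane(n,*o[0],.028).round(4))
delta([.642,-.121,.15])
p,M=tool();print(M.round(2))
E
```

```text
top white (np.float64(70.8), np.float64(41.0), np.int32(70)) [0.6308 0.137  0.006 ]
top white (np.float64(38.4), np.float64(57.6), np.int32(40)) [0.5919 0.2134 0.006 ]
top white (np.float64(48.1), np.float64(92.0), np.int32(74)) [0.5101 0.1895 0.006 ]
top tray ((568.5360107421875, 160.33082580566406), (172.47470092773438, 230.6296844482422), 66.74896240234375)
top ball ((344.4012756347656, 153.2292938232422), 11.733207702636719) [ 0.6423 -0.12    0.028 ]
top ball ((415.9166564941406, 209.5), 12.176191329956055) [ 0.5093 -0.2823  0.028 ]
side tray ((565.947998046875, 162.67056274414062), (174.42921447753906, 235.35653686523438), 66.71343994140625)
side ball ((292.7105407714844, 172.5), 12.17067813873291) [ 0.6404 -0.1216  0.028 ]
side ball ((367.16363525390625, 138.1090850830078), 11.465559005737305) [ 0.5079 -0.2838  0.028 ]
t 0.1 tcp [0.2788 0.5588 0.2219] d(cm) [-62.84 -44.61   7.26] jaw deg 63.5 grip 8.78 F [ 0.4  0.1 -0.3] j [-1.18  0.41 -0.01  1.6   0.01  1.13 -0.08]
[[-0.89  0.45 -0.  ]
 [ 0.45  0.89 -0.  ]
 [-0.   -0.   -1.  ]]
```

Emit:
step_arm --deltas "-2 -1.5 0 0 8.7;-4 -2.8 0.4 0 8.7;-4.5 -3.2 0.4 0 8.7;-4.5 -3.2 0.4 0 8.7;-4.5 -3.2 0.4 0 8.7;-4.5 -3.2 0.4 0 8.7;-4.5 -3.2 0.4 0 8.7;-4.5 -3.2 0.4 0 8.7;-4.5 -3.2 0.4 0 8.7;-4.5 -3.2 0.4 0 8.7;-4.5 -3.2 0.4 0 8.7;-4.5 -3.2 0.4 0 8.7;-4.5 -3.2 0.4 0 8.7;-4.5 -3.2 0.4 0 8.7" --squeeze 12

```text
time: 1.85
tcp_pos: [0.6332, -0.106, 0.1648]
eef_rot: [-3.137, -0.004, 2.69]
ft_force: [1.4, 0.5, 0.6]
grip_width: 0.99
```

```bash
python3 -c "
from h import *
delta([.6415,-.121,.12])"
```

```text
t 1.85 tcp [ 0.6332 -0.106   0.1648] d(cm) [-1.41 -0.97  4.48] jaw deg 64.1 grip 8.69 F [1.4 0.5 0.6] j [-0.11  0.5   0.28  1.63 -0.15  1.04  1.34]
```

Emit:
step_arm --deltas "-1.0 -0.7 2 0 8.7;-0.4 -0.3 2.5 0 8.7;0 0 0 0 8.7;0 0 0 0 8.7"

```text
time: 2.35
tcp_pos: [0.6405, -0.1251, 0.1161]
eef_rot: [-3.135, -0.007, 2.685]
ft_force: [0.1, 0.2, 0.0]
grip_width: 0.996
```

```bash
python3 -c "
from h import *
delta([.6415,-.121,.012])
p,d=robot.read_camera('side');cv2.imwrite('pics/s1.png',p[:,:,::-1])
p,d=robot.read_camera('top');cv2.imwrite('pics/t1.png',p[:,:,::-1])"
```

```text
t 2.35 tcp [ 0.6405 -0.1251  0.1161] d(cm) [ 0.03  0.48 10.4 ] jaw deg 63.8 grip 8.74 F [0.1 0.2 0. ] j [-0.07  0.57  0.27  1.64 -0.17  0.96  1.37]
```

View pics/s1.png

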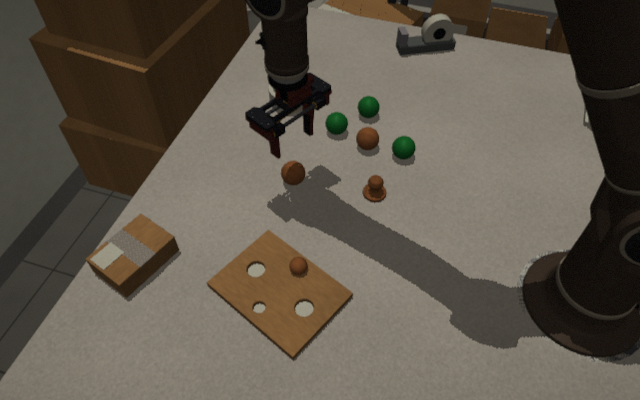

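Side view: the gripper stands open above ball A, which is undisturbed at (293,172). Next I descend.

Emit:
step_arm --deltas "0 0.3 1.5 0 8.7;0 0.2 2 0 8.7;0 0 2 0 8.7;0 0 1.5 0 8.7;0 0 1 0 8.7;0 0 0 0 8.7;0 0 0 0 8.7"

```text
time: 3.32
tcp_pos: [0.6427, -0.1181, 0.0315]
eef_rot: [-3.136, -0.006, 2.688]
ft_force: [-0.3, -0.3, -0.0]
grip_width: 0.991
```

```bash
python3 -c "
from h import *
delta([.6415,-.121,.012])"
```

```text
t 3.33 tcp [ 0.6427 -0.1181  0.0315] d(cm) [-0.03 -0.3   1.95] jaw deg 64.0 grip 8.7 F [-0.3 -0.3 -0. ] j [-0.06  0.67  0.24  1.69 -0.2   0.81  1.39]
```

Emit:
step_arm --deltas "0 -0.2 1 0 8.7;0 -0.1 0.8 0 8.7;0 0 0 0 8.7;0 0 0 0 5.5;0 0 0 0 5;0 0 0 0 5;0 0 0 0 5;0 0 0 0 5;0 0 0 0 5"

```text
time: 4.45
tcp_pos: [0.6422, -0.1213, 0.0138]
eef_rot: [-3.137, -0.003, 2.688]
ft_force: [0.8, -0.6, -1.4]
grip_width: 0.631
```

```bash
python3 -c "
from h import *
delta([.6415,-.121,.012])"
```

```text
t 4.45 tcp [ 0.6422 -0.1213  0.0138] d(cm) [0.08 0.   0.18] jaw deg 64.0 grip 5.54 F [ 0.8 -0.6 -1.4] j [-0.05  0.7   0.23  1.7  -0.21  0.78  1.4 ]
```

Emit:
step_arm --deltas "0 0 -1 0 5;0 0 -2 0 5;0 0 -3 0 5;0 0 -3 0 5;0 0 -2 0 5;0 0 0 0 5"

```text
time: 5.2
tcp_pos: [0.6438, -0.1215, 0.134]
eef_rot: [-3.139, 0.001, 2.687]
ft_force: [0.4, -0.6, -1.7]
grip_width: 0.631
```

```bash
python3 -c "
from h import *
delta([.6285,.1355,.1])
p,d=robot.read_camera('side');cv2.imwrite('pics/s2.png',p[:,:,::-1])"
```

```text
t 5.2 tcp [ 0.6438 -0.1215  0.134 ] d(cm) [12.66 22.43  3.32] jaw deg 64.0 grip 5.54 F [ 0.4 -0.6 -1.7] j [-0.08  0.55  0.28  1.63 -0.17  0.99  1.37]
```

View pics/s2.png

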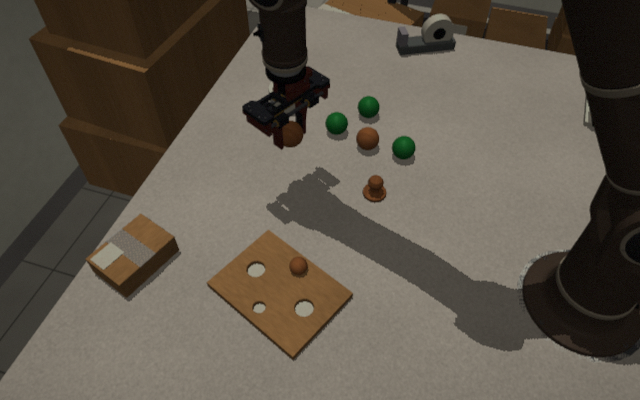

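The ball is held in the jaws at (290,133). Carrying it to the far dimple.

Emit:
step_arm --deltas "0.7 1.2 0 0 5;1.5 2.7 0 0 5;1.9 3.3 0.3 0 5;1.9 3.3 0.3 0 5;1.9 3.3 0.3 0 5;1.9 3.3 0.3 0 5;1.4 2.5 0.3 0 5;0.7 1.3 0 0 5;0.2 0.4 0 0 5;0 0 0 0 5;0 0 0 0 5"

```text
time: 6.62
tcp_pos: [0.6201, 0.1356, 0.1078]
eef_rot: [-3.131, -0.013, 2.688]
ft_force: [0.5, -0.7, -1.7]
grip_width: 0.627
```

```bash
python3 -c "
from h import *
delta([.6285,.1355,.0238])
p,d=robot.read_camera('top');cv2.imwrite('pics/t3.png',p[:,:,::-1])
P=robot.read_state()['tcp_pos']; print(proj('top',P+[0,0,.014]),proj('top',[.6285,.1355,.016]))"
```

```text
t 6.62 tcp [0.6201 0.1356 0.1078] d(cm) [-0.87  0.45  8.38] jaw deg 64.0 grip 5.5 F [ 0.5 -0.7 -1.7] j [-0.46  0.55  0.24  1.68 -0.15  0.94  0.96]
(np.float64(225.19898782928243), np.float64(156.09479933434173)) (np.float64(235.5694685391247), np.float64(161.2108197751055))
```

View pics/t3.png

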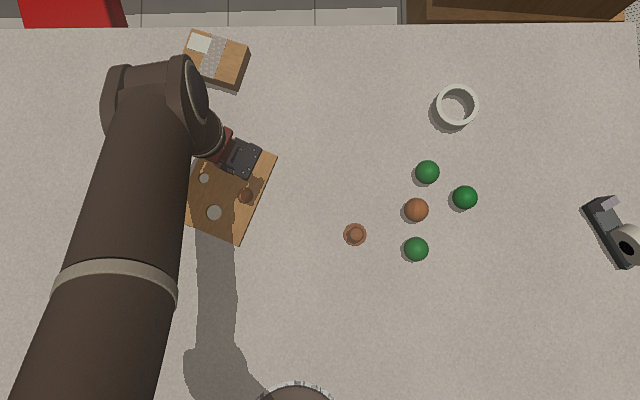

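Top view: the gripper is over the far dimple, and the tray's small ball and near dimple (214,212) look unchanged. My dimple estimate projects to (235.6,161.2), where the dimple was seen.

Emit:
step_arm --deltas "-0.5 0.3 1.5 0 5;-0.3 0.1 2 0 5;0 0 1.5 0 5;0 0 0.5 0 5;0 0 0 0 5;0 0 0 0 5"

```text
time: 7.42
tcp_pos: [0.6284, 0.1329, 0.0475]
eef_rot: [-3.129, -0.014, 2.685]
ft_force: [0.2, 1.0, -1.3]
grip_width: 0.631
```

```bash
python3 -c "
from h import *
delta([.6285,.1355,.0238])"
```

```text
t 7.42 tcp [0.6284 0.1329 0.0475] d(cm) [0.07 0.27 2.37] jaw deg 63.8 grip 5.54 F [ 0.2  1.  -1.3] j [-0.44  0.64  0.22  1.7  -0.18  0.84  0.98]
```

Emit:
step_arm --deltas "0 0.2 0.8 0 5;0 0 0.7 0 5;0 0 0.4 0 5;0 0 0.2 0 5;0 0 0 0 5;0 0 0 0 5"

```text
time: 8.18
tcp_pos: [0.6296, 0.1352, 0.0262]
eef_rot: [-3.13, -0.013, 2.685]
ft_force: [-0.2, 0.1, -0.6]
grip_width: 0.633
```

```bash
python3 -c "
from h import *
delta([.6285,.1355,.0238])"
```

```text
t 8.18 tcp [0.6296 0.1352 0.0262] d(cm) [ 0.11 -0.02  0.24] jaw deg 63.9 grip 5.56 F [-0.2  0.1 -0.6] j [-0.43  0.67  0.21  1.7  -0.18  0.8   0.98]
```

Emit:
step_arm --deltas "0 0 0.1 0 5;0 0 0 0 5.8;0 0 0 0 6.2;0 0 0 0 7;0 0 0 0 8;0 0 0 0 8.7;0 0 -1 0 8.7;0 0 -2 0 8.7;0 0 -3 0 8.7;0 0 -3 0 8.7;0 0 -2 0 8.7;0 0 0 0 8.7"

```text
time: 9.68
tcp_pos: [0.6333, 0.1357, 0.1464]
eef_rot: [-3.135, -0.008, 2.685]
ft_force: [-0.3, 0.4, -0.0]
grip_width: 0.986
```

```bash
python3 -c "
from h import *
delta([.5085,-.283,.13])
p,d=robot.read_camera('side');cv2.imwrite('pics/s4.png',p[:,:,::-1])"
```

```text
t 9.68 tcp [0.6333 0.1357 0.1464] d(cm) [ -7.28 -43.07   1.88] jaw deg 63.8 grip 8.66 F [-0.3  0.4 -0. ] j [-0.46  0.53  0.25  1.62 -0.15  1.02  0.95]
```

View pics/s4.png

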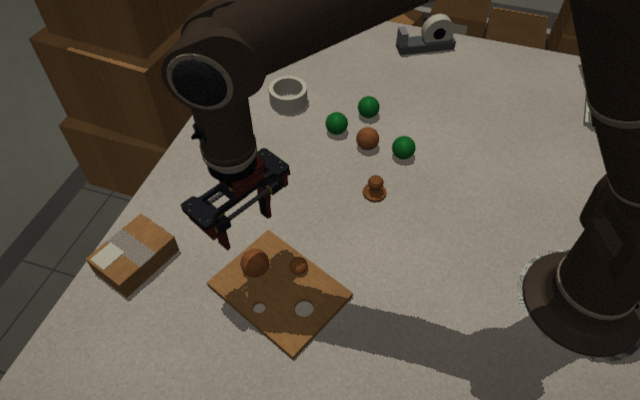

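Ball A is seated in the far dimple at (255,263), with the small ball still in place at (299,266). Moving to ball B, still at (367,138).

Emit:
step_arm --deltas "-0.2 -1.3 0 0 8.7;-0.5 -3 0 0 8.7;-0.8 -5 0.2 0 8.7;-0.9 -5.4 0.2 0 8.7;-0.9 -5.4 0.2 0 8.7;-0.9 -5.4 0.2 0 8.7;-0.9 -5.4 0.2 0 8.7;-0.9 -5.4 0.2 0 8.7;-0.7 -4 0 0 8.7;-0.3 -1.7 0 0 8.7;0 -0.4 0 0 8.7;0 0 0 0 8.7;0 0 0 0 8.7"

```text
time: 11.35
tcp_pos: [0.4937, -0.2905, 0.1268]
eef_rot: [-3.127, -0.025, 2.684]
ft_force: [-0.1, -0.7, 0.0]
grip_width: 0.987
```

```bash
python3 -c "
from h import *
delta([.5085,-.283,.0128])
p,d=robot.read_camera('side');cv2.imwrite('pics/s5.png',p[:,:,::-1])"
```

```text
t 11.35 tcp [ 0.4937 -0.2905  0.1268] d(cm) [-1.28  1.5  11.36] jaw deg 63.8 grip 8.67 F [-0.1 -0.7  0. ] j [ 0.18  0.45  0.34  1.82 -0.16  0.92  1.71]
```

View pics/s5.png

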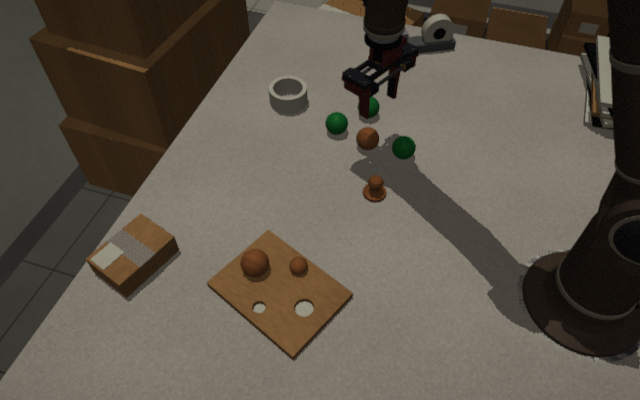

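Ball A is steady at (255,263). Ball B is at (367,138) with the greens around it, and the open jaw is above it. Correct sideways first, then go down.

Emit:
step_arm --deltas "-0.6 0.8 0.5 0 8.7;-0.6 0.6 1.5 0 8.7;0 0 2 0 8.7;0 0 1 0 8.7;0 0 0 0 8.7;0 0 0 0 8.7"

```text
time: 12.15
tcp_pos: [0.5132, -0.2786, 0.0722]
eef_rot: [-3.128, -0.026, 2.691]
ft_force: [-0.6, -0.2, -0.2]
grip_width: 0.992
```

```bash
python3 -c "
from h import *
delta([.5085,-.283,.0128])"
```

```text
t 12.15 tcp [ 0.5132 -0.2786  0.0722] d(cm) [ 0.08 -0.51  5.95] jaw deg 64.2 grip 8.71 F [-0.6 -0.2 -0.2] j [ 0.18  0.54  0.31  1.84 -0.2   0.83  1.7 ]
```

Emit:
step_arm --deltas "0 -0.3 1 0 8.7;0 -0.2 1.2 0 8.7;0 0 1.2 0 8.7;0 0 0.6 0 8.7;0 0 0 0 8.7;0 0 0 0 8.7"

```text
time: 12.9
tcp_pos: [0.5098, -0.2841, 0.0301]
eef_rot: [-3.128, -0.025, 2.69]
ft_force: [1.3, -0.3, 0.4]
grip_width: 0.987
```

```bash
python3 -c "
from h import *
delta([.5085,-.283,.0128])"
```

```text
t 12.9 tcp [ 0.5098 -0.2841  0.0301] d(cm) [0.12 0.07 1.73] jaw deg 64.1 grip 8.67 F [ 1.3 -0.3  0.4] j [ 0.2   0.6   0.29  1.86 -0.22  0.74  1.73]
```

Emit:
step_arm --deltas "0.1 0 0.8 0 8.7;0 0 0.8 0 8.7;0 0 0 0 8.7;0 0 0 0 5.5;0 0 0 0 5;0 0 0 0 5;0 0 0 0 5;0 0 0 0 5;0 0 0 0 5"

```text
time: 14.02
tcp_pos: [0.509, -0.2838, 0.0139]
eef_rot: [-3.128, -0.023, 2.69]
ft_force: [0.2, 0.5, -1.1]
grip_width: 0.633
```

```bash
python3 -c "
from h import *
delta([.5085,-.283,.0128])"
```

```text
t 14.03 tcp [ 0.509  -0.2838  0.0139] d(cm) [0.08 0.05 0.11] jaw deg 64.2 grip 5.56 F [ 0.2  0.5 -1.1] j [ 0.21  0.62  0.28  1.87 -0.23  0.71  1.74]
```

Emit:
step_arm --deltas "0 0 -1 0 5;0 0 -2 0 5;0 0 -3 0 5;0 0 -3 0 5;0 0 -2.5 0 5;0 0 0 0 5"

```text
time: 14.78
tcp_pos: [0.5122, -0.2839, 0.1352]
eef_rot: [-3.128, -0.022, 2.69]
ft_force: [-0.6, -0.4, -1.0]
grip_width: 0.626
```

```bash
python3 -c "
from h import *
delta([.509,.187,.12])
p,d=robot.read_camera('side');cv2.imwrite('pics/s6.png',p[:,:,::-1])"
```

```text
t 14.78 tcp [ 0.5122 -0.2839  0.1352] d(cm) [20.82 42.24  1.41] jaw deg 64.1 grip 5.5 F [-0.6 -0.4 -1. ] j [ 0.16  0.46  0.34  1.79 -0.16  0.95  1.69]
```

View pics/s6.png

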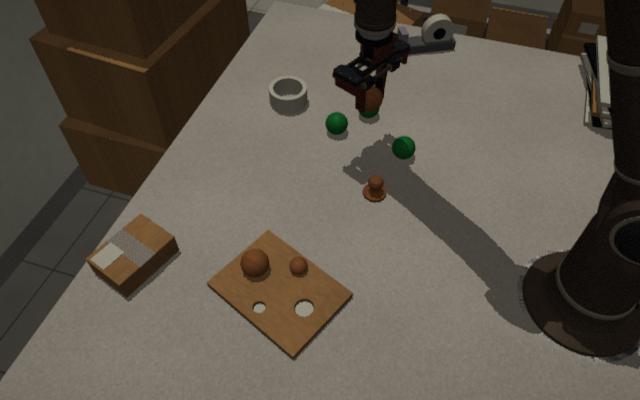

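Ball B is held at (372,100), and the greens have not moved. Carrying it to the near dimple, seen in side view at (304,308).

Emit:
step_arm --deltas "0.6 1.2 0 0 5;1.3 2.6 0 0 5;2.2 4.4 0 0 5;2.4 4.9 0 0 5;2.4 4.9 0 0 5;2.4 4.9 0 0 5;2.4 4.9 0 0 5;2.4 4.9 0 0 5;2 4 0 0 5;1.2 2.4 0 0 5;0.5 1 0 0 5;0 0 0 0 5;0 0 0 0 5"

```text
time: 16.45
tcp_pos: [0.4954, 0.1845, 0.1203]
eef_rot: [-3.116, -0.043, 2.693]
ft_force: [0.5, -0.5, -0.7]
grip_width: 0.637
```

```bash
python3 -c "
from h import *
delta([.509,.187,.0238])"
```

```text
t 16.45 tcp [0.4954 0.1845 0.1203] d(cm) [-1.54  1.06  9.57] jaw deg 64.4 grip 5.59 F [ 0.5 -0.5 -0.7] j [-0.59  0.39  0.19  1.91 -0.12  0.9   0.79]
```

Emit:
step_arm --deltas "-0.7 0.5 0.5 0 5;-0.5 0.2 1.5 0 5;0 0 2 0 5;0 0 1.5 0 5;0 0 0.5 0 5;0 0 0 0 5;0 0 0 0 5"

```text
time: 17.32
tcp_pos: [0.5088, 0.1808, 0.0554]
eef_rot: [-3.115, -0.042, 2.687]
ft_force: [-0.4, -0.1, -0.9]
grip_width: 0.632
```

```bash
python3 -c "
from h import *
delta([.509,.187,.0238])
p,d=robot.read_camera('side');cv2.imwrite('pics/s7.png',p[:,:,::-1])"
```

```text
t 17.32 tcp [0.5088 0.1808 0.0554] d(cm) [0.12 0.65 3.15] jaw deg 64.0 grip 5.54 F [-0.4 -0.1 -0.9] j [-0.56  0.5   0.18  1.93 -0.14  0.77  0.82]
```

View pics/s7.png

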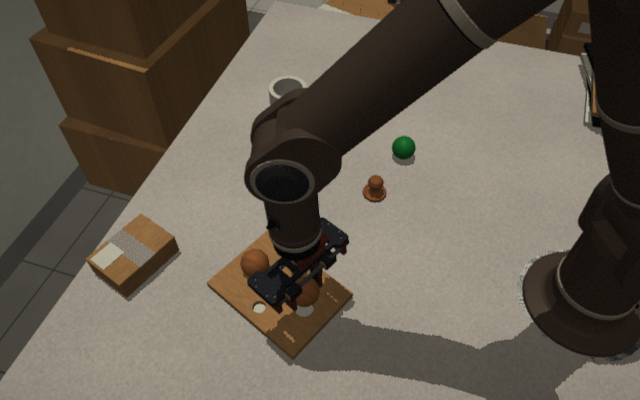

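Ball B hangs just above the near dimple at about (306,293), and ball A is still seated at (255,262). Lowering.

Emit:
step_arm --deltas "0 0.4 0.5 0 5;0 0.2 0.8 0 5;0 0 0.8 0 5;0 0 0.4 0 5;0 0 0 0 5;0 0 0 0 5"

```text
time: 18.12
tcp_pos: [0.5106, 0.187, 0.0291]
eef_rot: [-3.116, -0.041, 2.687]
ft_force: [-0.2, -0.5, -0.2]
grip_width: 0.63
```

```bash
python3 -c "
from h import *
delta([.509,.187,.0238])"
```

```text
t 18.12 tcp [0.5106 0.187  0.0291] d(cm) [ 0.13 -0.06  0.54] jaw deg 64.0 grip 5.54 F [-0.2 -0.5 -0.2] j [-0.56  0.55  0.17  1.93 -0.16  0.72  0.83]
```

Emit:
step_arm --deltas "0.1 0 0.3 0 5;0 0 0.1 0 5;0 0 0 0 5;0 0 0 0 5.8;0 0 0 0 6.2;0 0 0 0 7;0 0 0 0 8;0 0 0 0 8.7;0 0 -1 0 8.7;0 0 -2 0 8.7;0 0 -3 0 8.7;0 0 -3 0 8.7;0 0 -3 0 8.7;0 0 -2 0 8.7;0 0 0 0 8.7"

```text
time: 20.0
tcp_pos: [0.5172, 0.1879, 0.1737]
eef_rot: [-3.119, -0.039, 2.687]
ft_force: [0.3, 0.3, 0.5]
grip_width: 0.995
```

Emit:
step_arm --deltas "-1 -3 0 0 8.7;-2 -5 0 0 8.7;-2 -5 0 0 8.7;-2 -5 0 0 8.7;-2 -5 0 0 8.7;-1 -2 0 0 8.7;0 0 0 0 8.7;0 0 0 0 8.7"

```text
time: 21.0
tcp_pos: [0.4935, -0.0865, 0.1702]
eef_rot: [-3.116, -0.045, 2.689]
ft_force: [-0.2, -0.3, -0.1]
grip_width: 0.99
```

```bash
python3 - <<'E'
from h import *
delta([.509,.187,.2])
for n in('top','side'):
    p,d=robot.read_camera(n);cv2.imwrite(f'pics/{n}8.png',p[:,:,::-1]); np.savez(n+'8.npz',p=p,d=d)
    for nm,P in (('A',[.6285,.1355,.037]),('B',[.509,.187,.037])):
        u,v=proj(n,P);w=d[int(v)-12:int(v)+13,int(u)-12:int(u)+13]
        c,f,M=cam(n)
        ii,jj=np.mgrid[int(v)-12:int(v)+13,int(u)-12:int(u)+13]
        X=c['eye']+(np.stack([(jj-c['cx'])/f*w,(ii-c['cy'])/f*w,w],-1).reshape(-1,3)@M.T)
        X=X[X[:,2]>.03]; A=np.c_[2*X,np.ones(len(X))]; s=np.linalg.lstsq(A,(X**2).sum(1),rcond=None)[0]
        q=s[:3]; t=q[:2]-[.568,.161]; a=np.radians(-23.3)
        print(n,nm,(u,v),'sphere',q.round(4),'r',np.sqrt(s[3]+q@q).round(4),'tray xy',(np.cos(a)*t[0]+np.sin(a)*t[1]).round(4),(-np.sin(a)*t[0]+np.cos(a)*t[1]).round(4))
E
```

```text
t 21.0 tcp [ 0.4935 -0.0865  0.1702] d(cm) [10.67 25.2  -3.14] jaw deg 64.2 grip 8.69 F [-0.2 -0.3 -0.1] j [-0.2   0.29  0.33  1.93 -0.1   0.99  1.3 ]
top A (np.float64(233.70667909361026), np.float64(159.57251418940268)) sphere [0.6291 0.1356 0.0377] r 0.027 tray xy 0.0661 0.0009
top B (np.float64(210.66637612053907), np.float64(211.69188969038854)) sphere [0.4716 0.0735 0.5124] r 0.4724 tray xy -0.0539 -0.1185
side A (np.float64(253.4575553963431), np.float64(262.9234380019574)) sphere [0.5373 0.3586 0.4915] r 0.4958 tray xy -0.1064 0.1693
side B (np.float64(302.47571413695965), np.float64(302.182777538362)) sphere [0.4566 0.4127 0.474 ] r 0.4758 tray xy -0.2019 0.1871
```

View pics/side8.png

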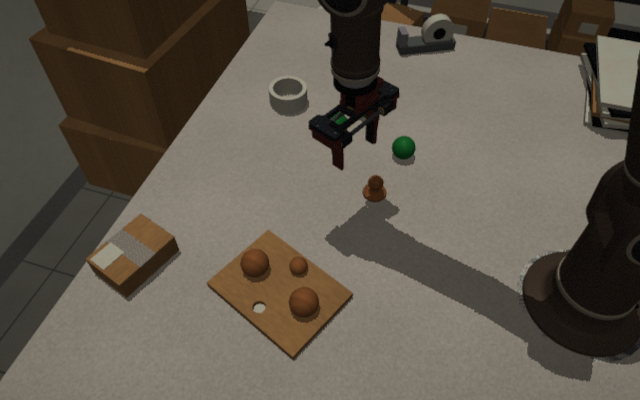

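View pics/top8.png

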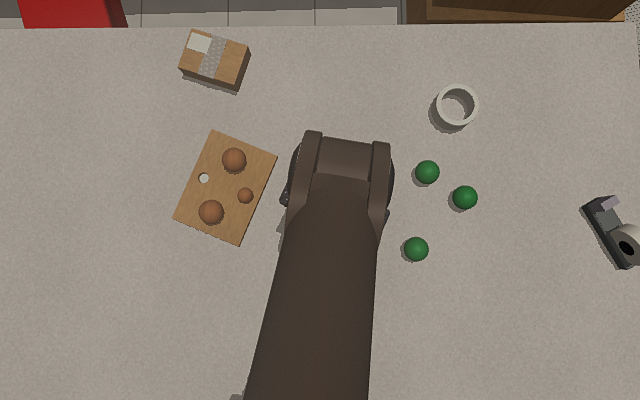

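Both views show both balls seated. In the top view they are at (234,160) and (211,212), against predicted seated positions of (233.7,159.6) and (210.7,211.7). The small ball is at (246,195), as before.

```bash
python3 -c "
from station import robot
print(robot.sign_off())"
```

```text
the job is handed in; nothing more can be done
None
```

Both large wooden balls are in the tray's two larger dimples, one in each. I handed the job in at about 21 s, with the gripper open and clear of everything.

**Last checks:** In the final top view the balls are at about (234,160) and (211,212), within a pixel or so by eye of where seated balls should appear. The side view agrees: both balls sit in their dimples and nothing covers the empty small dimple. The small ball and the knob have not moved. The three green balls are unmoved in the top view.

**Checks that failed:** I fitted spheres to the depth data as a numerical check. It worked only for ball A in the top view: height 37.7 mm, about 1 mm from the dimple's centre. The other three fits gave meaningless radii of about 0.47–0.50 m, probably because of stray depth pixels. So ball B's seating, and the side-view result for A, rest on the pictures. I did not measure the balls' speed separately. Ball A stayed at the same pixel in every view after release, and ball B was only seen in the last pair of pictures.

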